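Stand the slipped board up in the dryer and set it going

ROBOT

A 6-joint arm with a two-finger parallel gripper is mounted at the origin on the work surface; the furniture and walls round the work are solid. World frame = base frame: x ahead of the robot, y to its left, z up, the work surface at z = 0. Lengths are in m, angles in rad, forces in N, time in s.
With the tool pointing down it reaches from about 0.25 to 0.775 m from the base axis. Payload 4 kg.
Tool frame: the origin (TCP) lies at the very end of the fingers, on their centre line; the grasp point (between the pads) lies robot.tcp_to_grasp behind it (robot.tcp_to_grasp is the distance from the TCP to the grasp point, in m); z points along the fingers, y is the line along which they close (so a half turn about z gives the same grasp; the last joint's range is limited). The gripper opens to 85 mm and grips with 20 to 120 N. Pads are 22 mm wide; open, the fingers measure 114 mm over their backs; the gripper's body (76 mm by 85 mm) begins 54 mm behind the grasp point. The pads swing forward as they close: fully open they stand 13 mm farther back than shut.
Start: joints at [1.222, 0.087, 1.371, -0, 1.684, -0.103], TCP at [0.134, 0.533, 0.231] pointing down, gripper open.
Joint ranges: [-3.1, 3.1], [-0.76, 2.03], [0.27, 2.55], [-1.08, 4.22], [0.17, 2.65], [-2.57, 2.57]. Speed limits (rad/s): [2.79, 2.79, 3.14, 3.14, 3.14, 3.14].

INTERFACE

Orientations are given as [roll, pitch, yaw] about the fixed x, y, z axes, in that order (R = Rz(yaw) Ry(pitch) Rx(roll)).
In Python, from cell import robot, vision, look_for, place_of gives the robot as it stands.
- The arm moves only by the tool apply_moves, never from a script. Its argument "motion" is a list of rows, each an object with "delta_pos": the shift along the tool's x, y, z in cm, a list of three; "delta_rot": the turn, a rotation vector about the tool's x, y, z in rad, a list of three. In form: [{"delta_pos": [tx, ty, tz], "delta_rot": [wx, wy, wz]}, ...]. A call has 1 to 10 rows; each row shifts and turns the commanded pose from where the row before left it, along the tool's axes as they then stand; what a row does not reach is not made up. A row lasts 1/10 s, in which the tool goes at most 50 mm and 8.59 degrees, less where a joint would pass 70% of its speed; a pose out of reach is approached as far as the arm can. A call is refused whole if a number of a shift passes 5 or a number of a turn 0.15, either way. A call with a gripper value outside its range is refused whole. "gripper" is the gripper's target within -1 to 1 (shut at 1, half-way at 0, fully open at -1), set as the call begins (left out, the last holds). The fingers move at their own pace and stop on an object; the grip force is fixed at half the most. Time passes only in rows, so rows that do not move let the fingers close. It gives the time, the measured TCP pose, the force, the opening and the grip force at its end, in the units of the state.
- robot.observe(): the state, without advancing time (a new reading comes with each control period).
- vision.camera(name): name is "scene" or "top"; returns a dict with "img" (420x560x3 uint8, red, green, blue), "mtx" (3x3 intrinsics, pixels), "R" (3x3) and "t" (3): a world point X has camera coordinates R X + t. Camera axes: x right, y down, z forward; pixel columns grow to the right and rows downward; lengths in m; the calibration is good to about 2 mm. A picture is of the moment at which its call begins. There is no depth.
- robot.sign_off(): hands the job in; it is judged then, once.
Trained networks look in the newest picture that a camera, given by its name, has taken for a name from the list of things; names that differ only in an ending like _2 or _b are one class to them, and where a whole thing is asked for, a point or a joint stands for the part that bears it (a point fixed in the world has none). Each returns a list of dicts, best first, with "score" (0 to 1); they miss things now and then, are a little off and sometimes report something else, mostly with a low value. They report only what shows in the picture. A call takes as long as a camera call. They do not tell look-alikes from the thing itself.
- look_for(name, camera): "location" ([column, row] in pixels, amid what is visible of it).
- place_of(name, camera): "location" ([column, row] in pixels: a listed point, or the origin of a listed thing).
The state is a dict: "time": time; "joint_positions": joint angles; "qvel": joint speeds; "joint_torque": joint torques, N m; "position": TCP position; "tcp_rot": TCP orientation; "contact_force": force on the tool from outside, world axes, zero at the start; "ft_torque": the same for the moment, N m; "finger_gap": opening from 0.0 (shut) to 1.0 (fully open); "gripper_force": force on a finger pad.
Only numpy, scipy, OpenCV 4.12 (cv2) and the standard library are available. Lean on these libraries where they do the work, as an engineer would, in place of code of your own. Each camera call takes 0.05 s, during which the arm holds its last target. There are 200 camera calls.

TASK

One chopping board has slipped out of the rack of the board dryer and leans across the end frame: tip it upright so that it drops fully down into the slot where its lower edge is caught, and leave it standing there. Then turn the dryer's dial clockwise from where it is to the third dot after the off mark. Leave the two other boards, the cup and the salt shaker standing where they are.

Things in the scene. Friction and masses are not known exactly. Their poses are not given: they have to be found in the camera images.
- dryer: Board dryer, fixed on the worktop; sizes in mm. White drip tray 205 deep, 214 wide, with a steel wire rack; behind it a white fan tower 200 wide, 130 high, front face at x = +70. Origin on the worktop under the middle of the seven slots; x back to the tower, y left along the row of slots, z up. Slots run along x, 24 apart; dividers are 5 mm wire hoops from x = -95 to +15, tops 80 high.
- slot (a point): Middle of the floor of the slipped board's slot, the third slot from the right end: 40 in front of the dryer's origin, 24 to its right, 30 up; axes as the dryer's. The slot is 19 wide between wires that stand 50 above its floor.
- slipped_board: Wooden board, 170 wide (x), 13 thick (y), 160 high (z), handle hole near its upper edge, 0.16-0.32 kg, loose. Origin: middle of its lower edge. It leans 38 degrees to the right, lower edge caught in its slot's mouth, 71 above the worktop, and overhangs the end frame. Pushed left near its upper edge it swings up about its lower edge and drops 40; in the slot it may lean up to 7 degrees.
- board_mid: Wooden chopping board of the same kind, 165 x 13 x 125 high, standing in the third slot from the left end of the rack; origin in the middle of its lower edge. To be left alone.
- board_low: Smaller wooden chopping board, 140 x 13 x 105 high, standing in the leftmost slot; origin in the middle of its lower edge. To be left alone.
- dial (a joint): Black dial on the tower's top. Value in rad, clockwise from above: 0 = off (bar-shaped mark), then six dots 0.419 (24 degrees) apart, a click at each; the third dot, 1.257, is where the white pointer line on the bar points straight back (dryer's +x). Pointer's angle from the dryer's +x towards +y = 1.257 minus the value. Starts at off or the first dot; 0.05 N m turns it over a click.
- dial_grip (a point): Point on the dial's upright axis inside its bar grip (44 long, 12 wide, 32 high, on a 48 disc 6 high): 30 above the tower's top, 7 below the bar's top; x axis along the bar to its pointing end. It is 115 behind and 45 left of the dryer's origin.
- cup: White espresso cup, 62 x 80 x 56, left of the dryer; origin under its middle. To be left alone.
- salt: Glass salt shaker, 44 wide, 90 high, right of the dryer near the tower; origin under its middle. To be left alone.
- end_frame (a point): Middle of the top of the rack's right end frame, on which the board leans: a taller wire hoop, 142 above the worktop, 60 right of the slot's middle. A like frame stands at the left end.
- board_top (a point): Middle of the slipped board's upper edge, on the face that first looks down, 160 from the lower edge; at first about 194 above the worktop and 99 right of the slot's middle, 190 above the worktop once the board stands in the slot.
Things that resemble listed ones, but are neither listed nor needed, are in the scene too. What is shaped like the slipped_board but pink or white is not meant.

How it is judged:
By the outcome, as a careful person would: the job done as asked, in the order asked, and still so for the second after the job is handed in, with the robot touching nothing.
It also fails if it takes over 50 s, if anything falls off the work surface, if the arm or the gripper's body presses on something with over 40 N, if the wrist force passes 120 N, or if a joint passes its speed limit or range.

## Working session

There is one attempt and no reset: what is moved stays moved. The work goes in short steps, Python scripts to look and compute and a tool call to move; the robot and the scene stay as the last step left them, time stands still between calls to the robot, and variables do not carry over. Pictures are saved under pics/ and viewed, at most 10 in all, crops included, and the job is handed in when it is done.

Besides the shell and the picture viewer there is one more tool, called by a JSON object that holds its "name" and its "arguments". apply_moves: Moves the arm, as the interface text tells. Its arguments: {"type":"object","properties":{"motion":{"type":"array","items":{"type":"object","properties":{"delta_pos":{"type":"array","items":{"type":"number"}},"delta_rot":{"type":"array","items":{"type":"number"}}}}},"gripper":{"type":"number"}},"required":["motion"]}

```bash
mkdir -p pics; ls
python3 - <<'E'
from cell import robot, vision, look_for, place_of
import cv2,numpy as np
ims=[]
for c in("scene","top"):
    d=vision.camera(c); cv2.imwrite(f"pics/{c}0.png",d["img"][:,:,::-1])
    print(c,d["mtx"].round(1).tolist(),d["R"].round(3).tolist(),d["t"].round(3).tolist())
    for n in["dryer","slot","slipped_board","board_mid","board_low","dial","dial_grip","cup","salt","end_frame","board_top"]:
        print(n,[(np.round(p["location"]).tolist(),round(p["score"],2)) for p in place_of(n,c)[:3]])
print(robot.observe(), robot.tcp_to_grasp)
E
```

```text
pics
scene [[417.1, 0.0, 276.6], [0.0, 417.1, 204.5], [0.0, 0.0, 1.0]] [[0.872, -0.49, -0.001], [-0.308, -0.545, -0.78], [0.382, 0.68, -0.626]] [-0.371, 0.275, 0.924]
dryer []
slot [([295.0, 256.0], 0.88)]
slipped_board [([298.0, 243.0], 0.83), ([251.0, 335.0], 0.79), ([193.0, 208.0], 0.74)]
board_mid [([283.0, 246.0], 0.79)]
board_low []Traceback (most recent call last):
  File "<stdin>", line 8, in <module>
ValueError: it knows: board_low, board_mid, board_top, cup, dial_grip, dryer, end_frame, salt, slipped_board, slot
```

```bash
cat > h.py <<'E'
from cell import robot, vision, look_for, place_of
import cv2,numpy as np
def tri(ds,ps):
    P=[d["mtx"]@np.c_[d["R"],d["t"]] for d in ds]
    X=cv2.triangulatePoints(P[0],P[1],np.float64(ps[0]).reshape(2,1),np.float64(ps[1]).reshape(2,1)); return (X[:3]/X[3]).ravel()
def proj(d,X):
    x=d["mtx"]@(d["R"]@np.asarray(X)+d["t"]); return x[:2]/x[2]
def ray(d,p,z):
    v=d["R"].T@np.linalg.solve(d["mtx"],[p[0],p[1],1]); o=-d["R"].T@d["t"]; return o+v*(z-o[2])/v[2]
E
python3 - <<'E'
from h import *
for c in("scene","top"):
    d=vision.camera(c); cv2.imwrite(f"pics/{c}0.png",d["img"][:,:,::-1])
    print(c, d["R"].round(3).tolist(),d["t"].round(3).tolist())
    for n in["dryer","slot","slipped_board","board_mid","board_low","dial_grip","cup","salt","end_frame","board_top"]:
        print(n,[(np.round(p["location"]).tolist(),round(p["score"],2)) for p in place_of(n,c)[:3]])
print(robot.observe(), robot.tcp_to_grasp)
E
```

```text
scene [[0.872, -0.49, -0.001], [-0.308, -0.545, -0.78], [0.382, 0.68, -0.626]] [-0.371, 0.275, 0.924]
dryer [([302.0, 255.0], 0.75)]
slot [([297.0, 255.0], 0.73)]
slipped_board [([297.0, 243.0], 0.84), ([251.0, 336.0], 0.78), ([194.0, 210.0], 0.6)]
board_mid [([282.0, 244.0], 0.73)]
board_low []
dial_grip [([332.0, 186.0], 0.46)]
cup [([262.0, 217.0], 0.62)]
salt [([373.0, 275.0], 0.82)]
end_frame [([312.0, 236.0], 0.96)]
board_top [([154.0, 241.0], 0.86), ([327.0, 226.0], 0.78), ([295.0, 394.0], 0.65)]
top [[-0.119, -0.993, -0.005], [-0.967, 0.117, -0.228], [0.227, -0.023, -0.974]] [0.084, 0.498, 0.955]
dryer [([293.0, 206.0], 0.7), ([268.0, 227.0], 0.69)]
slot [([306.0, 217.0], 0.73), ([266.0, 150.0], 0.73)]
slipped_board [([301.0, 210.0], 0.92), ([370.0, 287.0], 0.81), ([187.0, 294.0], 0.76)]
board_mid []
board_low [([268.0, 224.0], 0.57), ([304.0, 210.0], 0.27)]
dial_grip [([268.0, 149.0], 0.77)]
cup [([232.0, 219.0], 0.9)]
salt [([342.0, 158.0], 0.62)]
end_frame []
board_top [([429.0, 275.0], 0.81), ([352.0, 189.0], 0.66)]
{'time': 1.4, 'joint_positions': array([ 1.22189719e+00,  8.72084997e-02,  1.37068218e+00,  4.22918765e-06,
        1.68358832e+00, -1.03074155e-01]), 'qvel': array([ 9.32067053e-05, -1.20086843e-04,  4.97989567e-04,  7.59485770e-04,
       -6.42392095e-04, -5.55659376e-04]), 'joint_torque': array([-4.22609276e-06, -3.51720285e+01, -3.13453996e+01, -1.72884243e-04,
        4.64851728e-04, -8.03220210e-07]), 'position': array([0.13384483, 0.53349364, 0.23134528]), 'tcp_rot': array([3.14147917e+00, 7.51387775e-06, 2.89576814e+00]), 'contact_force': array([-0.7588944 ,  0.31606322, -0.71078997]), 'ft_torque': array([0.03064243, 0.00359194, 0.00498119]), 'gripper_force': 0.0, 'finger_gap': 0.9964705195892352} 0.0187
```

View pics/scene0.png

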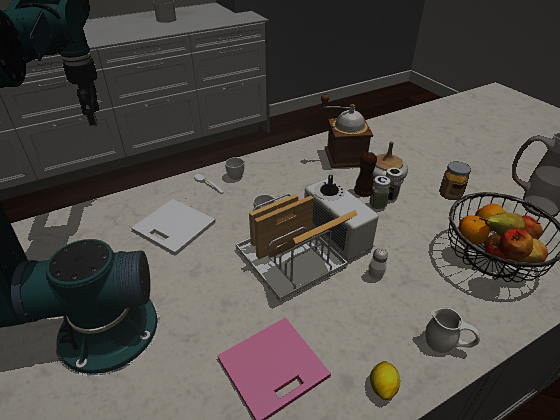

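View pics/top0.png

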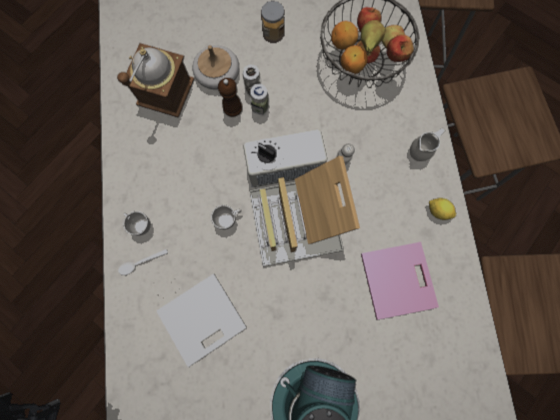

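The slipped board is the wooden one in the top view at (328,200), scene (327,226). It could be confused with the pink board at top (400,280) and the white board at top (200,320), or with the standing wooden boards at (268,220) and (288,215). Next is one close crop to check that choice.

Run:
```python
from h import *
import cv2,numpy as np
a=cv2.imread("pics/top0.png")[125:270,235:365]; b=cv2.imread("pics/scene0.png")[170:300,230:390]
a=cv2.resize(a,None,fx=4,fy=4,interpolation=2);b=cv2.resize(b,None,fx=2.5,fy=2.5,interpolation=2)
o=np.zeros((580,520+280,3),np.uint8); o[:,:520]=a
b=cv2.resize(cv2.imread("pics/scene0.png")[170:300,240:380],None,fx=2,fy=2,interpolation=2); o[:260,520:]=b
# dial crop 10x
c=cv2.resize(cv2.imread("pics/top0.png")[138:166,252:284],None,fx=8,fy=8,interpolation=2); o[300:300+224,530:530+256]=c
o=np.clip(o*1.6,0,255).astype(np.uint8)
cv2.imwrite("pics/crop1.png",o)
```

```text
(no output)
```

View pics/crop1.png

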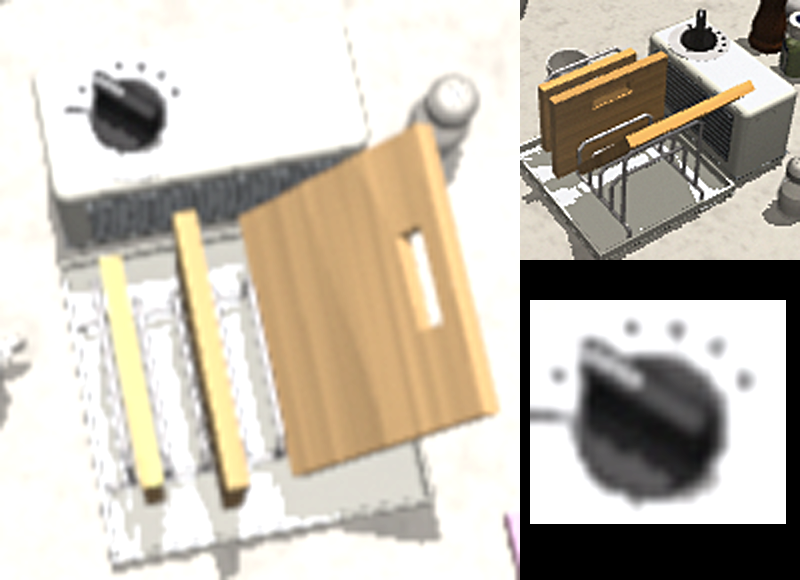

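The crop shows the wooden board leaning right over the end frame, its upper edge running from crop (430,130) to (490,410). The dial pointer looks to be on the first dot. Next I fit the dryer pose.

Run:
```python
from h import *
from scipy.optimize import least_squares
D={c:vision.camera(c) for c in("scene","top")}
obs=[("top",(70,100,130),(250,173)),("top",(70,-100,130),(327,161.3)),("top",(115,45,160),(268,149)),("top",(-40,-24,30),(306,217)),
("scene",(70,100,130),(305,192)),("scene",(70,-100,130),(347.5,223)),("scene",(115,45,160),(332,186)),("scene",(-40,-24,30),(296,255.5)),("scene",(-40,-84,142),(312,236)),("scene",(-40-0,-123,194),(327,226)),("top",(-40,-123,194),(352,189))]
def W(p,X): c,s=np.cos(p[2]),np.sin(p[2]); X=np.array(X)/1e3; return np.array([p[0]+c*X[0]-s*X[1],p[1]+s*X[0]+c*X[1],X[2]])
f=lambda p:np.concatenate([proj(D[c],W(p,X))-o for c,X,o in obs])
r=least_squares(f,[.45,0,0],loss="soft_l1"); p=r.x
print(p.round(4)); 
for (c,X,o),e in zip(obs,f(p).reshape(-1,2)): print(c,X,o,e.round(1))
for n,X in dict(slot=(-40,-24,30),grip=(115,45,160),top=(-40,-123,194),edge=(-40,-24,71)).items(): print(n,W(p,X).round(3))
for n in("cup","salt"): print(n,[ray(D[c],q["location"],0).round(3) for c in D for q in place_of(n,c)[:1]])
np.save("pose.npy",p)
# check board corners top
for X in((-125,-123,194),(45,-123,194),(-125,-24,71),(45,-24,71),(-95,-84,142),(15,-84,142)): print(X,proj(D["top"],W(p,X)).round(0),proj(D["scene"],W(p,X)).round(0))
```

```text
[ 0.5003 -0.0114  0.0589]
top (70, 100, 130) (250, 173) [-1.7  0.6]
top (70, -100, 130) (327, 161.3) [ 1.8 -1.7]
top (115, 45, 160) (268, 149) [-1.  -0.8]
top (-40, -24, 30) (306, 217) [-1.4 -0.9]
scene (70, 100, 130) (305, 192) [-0.5 -6.3]
scene (70, -100, 130) (347.5, 223) [6.3 4.6]
scene (115, 45, 160) (332, 186) [-0.6 -4.7]
scene (-40, -24, 30) (296, 255.5) [0.2 0.4]
scene (-40, -84, 142) (312, 236) [0.7 1.2]
scene (-40, -123, 194) (327, 226) [-2.  4.]
top (-40, -123, 194) (352, 189) [0.4 5.4]
slot [ 0.462 -0.038  0.03 ]
grip [0.612 0.04  0.16 ]
top [ 0.468 -0.137  0.194]
edge [ 0.462 -0.038  0.071]
cup [array([0.475, 0.16 , 0.   ]), array([0.489, 0.166, 0.   ])]
salt [array([ 0.609, -0.163,  0.   ])]
(-125, -123, 194) [361. 232.] [292. 245.]
(45, -123, 194) [344. 159.] [355. 216.]
(-125, -24, 71) [312. 246.] [267. 258.]
(45, -24, 71) [299. 181.] [324. 232.]
(-95, -84, 142) [337. 225.] [293. 246.]
(15, -84, 142) [328. 181.] [332. 228.]
```

```bash
cat >> h.py <<'E'
def W(p,X): c,s=np.cos(p[2]),np.sin(p[2]); X=np.array(X)/1e3; return np.array([p[0]+c*X[0]-s*X[1],p[1]+s*X[0]+c*X[1],X[2]])
E
python3 - <<'E'
from h import *
p=np.load("pose.npy")
o=np.zeros((560,800,3),np.uint8)
L=[[(70,100,130),(70,-100,130)],[(70,100,130),(130,100,130)],[(70,-100,130),(130,-100,130)],[(70,-100,130),(70,-100,20)],
[(-95,-84,142),(15,-84,142)],[(-95,84,142),(15,84,142)],[(-125,-24,71),(45,-24,71)],[(115,45,160),(115,45,130)]]
for i in range(6): L.append([(-95,-60+24*i,80),(15,-60+24*i,80)])
for c,x0,y0,w,hh,s,ox in(("top",238,125,130,186-46,3.0,0),("scene",235,170,150,130,2.7,395)):
    d=vision.camera(c); im=cv2.resize(d["img"][y0:y0+hh,x0:x0+w,::-1],None,fx=s,fy=s,interpolation=2)
    im=np.clip(im*1.4,0,255).astype(np.uint8)
    for a,b in L:
        q=[tuple(int(v) for v in np.round((proj(d,W(p,X))-[x0,y0]+.5)*s)) for X in(a,b)]; cv2.line(im,*q,(0,0,255),1)
    o[:im.shape[0],ox:ox+im.shape[1]]=im[:, :800-ox]
cv2.imwrite("pics/ov1.png",o)
E
```

```text
(no output)
```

View pics/ov1.png

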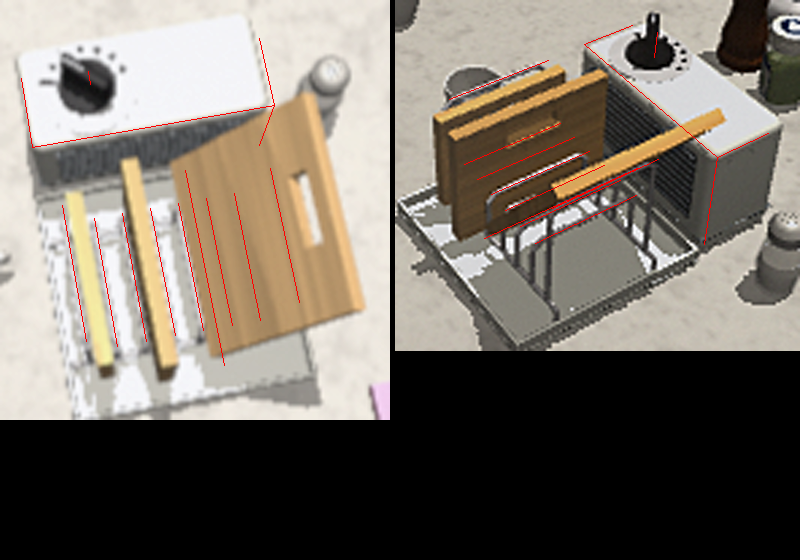

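The overlay matches the dryer to within about 3 mm: tower front edge at top crop (33,147)–(272,107), and end frame under the board. I'll straddle the board's upper edge with the gripper partly open, swing the board up, then grip it and lower it. First I lift and turn to the dryer's yaw.

{"name": "apply_moves", "arguments": {"motion": [{"delta_pos": [0, 0, -1], "delta_rot": [0, 0, 0.142]}, {"delta_pos": [0, 0, -1], "delta_rot": [0, 0, 0.142]}, {"delta_pos": [0, 0, -1], "delta_rot": [0, 0, 0.142]}, {"delta_pos": [0, 0, -1], "delta_rot": [0, 0, 0.142]}, {"delta_pos": [0, 0, -1], "delta_rot": [0, 0, 0.142]}, {"delta_pos": [0, 0, -1], "delta_rot": [0, 0, 0.142]}, {"delta_pos": [0, 0, -1], "delta_rot": [0, 0, 0.142]}, {"delta_pos": [0, 0, -1], "delta_rot": [0, 0, 0.142]}, {"delta_pos": [0, 0, -1], "delta_rot": [0, 0, 0.142]}, {"delta_pos": [0, 0, -1], "delta_rot": [0, 0, 0.142]}], "gripper": -0.3}}

```text
time: 2.8
position: [0.1338, 0.5335, 0.3318]
tcp_rot: [-3.142, -0.0, 1.47]
contact_force: [-0.3, 0.0, 1.0]
finger_gap: 0.654
gripper_force: 0.0
```

{"name": "apply_moves", "arguments": {"motion": [{"delta_rot": [0, 0, 0.142]}, {"delta_rot": [0, 0, 0.142]}, {"delta_rot": [0, 0, 0.142]}, {"delta_rot": [0, 0, 0.142]}, {"delta_rot": [0, 0, 0.142]}, {"delta_rot": [0, 0, 0.142]}, {"delta_rot": [0, 0, 0.142]}, {"delta_rot": [0, 0, 0.142]}, {"delta_rot": [0, 0, 0.142]}, {"delta_rot": [0, 0, 0.142]}]}}

```text
invalid input
```

```bash
cat >> h.py <<'E'
from scipy.spatial.transform import Rotation as Ro
def to(X):
    s=robot.observe(); p=np.load("pose.npy"); Rt=Ro.from_euler("xyz",s["tcp_rot"]).as_matrix()
    print("t",s["time"],"pos",s["position"].round(4),"rot",s["tcp_rot"].round(3),"gap",round(s["finger_gap"],3),"F",s["contact_force"].round(1))
    print("target",W(p,X).round(4),"delta cm tool",(Rt.T@(W(p,X)-s["position"])*100).round(2),"yaw err",round(p[2]-s["tcp_rot"][2],3))
E
python3 -c "
from h import *
to((-38,-105,330)); to((-38,-105,168))"
```

```text
t 2.8 pos [0.1338 0.5335 0.3318] rot [-3.142 -0.     1.47 ] gap 0.654 F [-0.3  0.   1. ]
target [ 0.4686 -0.1185  0.33  ] delta cm tool [-61.49  39.87   0.17] yaw err -1.411
t 2.8 pos [0.1338 0.5335 0.3318] rot [-3.142 -0.     1.47 ] gap 0.654 F [-0.3  0.   1. ]
target [ 0.4686 -0.1185  0.168 ] delta cm tool [-61.49  39.87  16.37] yaw err -1.411
```

{"name": "apply_moves", "arguments": {"motion": [{"delta_pos": [0, 0, 0], "delta_rot": [0, 0, 0.141]}, {"delta_pos": [0, 0, 0], "delta_rot": [0, 0, 0.141]}, {"delta_pos": [0, 0, 0], "delta_rot": [0, 0, 0.141]}, {"delta_pos": [0, 0, 0], "delta_rot": [0, 0, 0.141]}, {"delta_pos": [0, 0, 0], "delta_rot": [0, 0, 0.141]}, {"delta_pos": [0, 0, 0], "delta_rot": [0, 0, 0.141]}, {"delta_pos": [0, 0, 0], "delta_rot": [0, 0, 0.141]}, {"delta_pos": [0, 0, 0], "delta_rot": [0, 0, 0.141]}, {"delta_pos": [0, 0, 0], "delta_rot": [0, 0, 0.141]}, {"delta_pos": [0, 0, 0], "delta_rot": [0, 0, 0.141]}]}}

```text
time: 3.8
position: [0.1735, 0.5151, 0.3304]
tcp_rot: [-3.13, 0.016, 0.142]
contact_force: [2.2, -0.6, -0.1]
finger_gap: 0.652
gripper_force: 0.0
```

```bash
python3 -c "
from h import *
to((-38,-105,330))"
```

```text
t 3.8 pos [0.1735 0.5151 0.3304] rot [-3.13   0.016  0.142] gap 0.652 F [ 2.2 -0.6 -0.1]
target [ 0.4686 -0.1185  0.33  ] delta cm tool [20.22 66.89 -1.07] yaw err -0.083
```

{"name": "apply_moves", "arguments": {"motion": [{"delta_pos": [1.2, 3.7, 0], "delta_rot": [0, 0, 0]}, {"delta_pos": [1.2, 3.7, 0], "delta_rot": [0, 0, 0]}, {"delta_pos": [1.2, 3.7, 0], "delta_rot": [0, 0, 0]}, {"delta_pos": [1.2, 3.7, 0], "delta_rot": [0, 0, 0]}, {"delta_pos": [1.2, 3.7, 0], "delta_rot": [0, 0, 0]}, {"delta_pos": [1.2, 3.7, 0], "delta_rot": [0, 0, 0]}, {"delta_pos": [1.2, 3.7, 0], "delta_rot": [0, 0, 0]}, {"delta_pos": [1.2, 3.7, 0], "delta_rot": [0, 0, 0]}, {"delta_pos": [1.2, 3.7, 0], "delta_rot": [0, 0, 0]}, {"delta_pos": [1.2, 3.7, 0], "delta_rot": [0, 0, 0]}]}}

```text
time: 4.8
position: [0.3455, 0.1621, 0.3252]
tcp_rot: [-3.131, 0.013, 0.137]
contact_force: [0.4, 0.3, 0.6]
finger_gap: 0.649
gripper_force: 0.0
```

```bash
python3 -c "
from h import *
to((-38,-105,330))"
```

```text
t 4.8 pos [0.3455 0.1621 0.3252] rot [-3.131  0.013  0.137] gap 0.649 F [0.4 0.3 0.6]
target [ 0.4686 -0.1185  0.33  ] delta cm tool [ 8.36 29.46 -0.89] yaw err -0.078
```

{"name": "apply_moves", "arguments": {"motion": [{"delta_pos": [0.6, 3.8, 0], "delta_rot": [-0.01, 0.013, 0.078]}, {"delta_pos": [1, 4, 0], "delta_rot": [0, 0, 0]}, {"delta_pos": [1, 4, 0], "delta_rot": [0, 0, 0]}, {"delta_pos": [1, 4, 0], "delta_rot": [0, 0, 0]}, {"delta_pos": [1, 4, 0], "delta_rot": [0, 0, 0]}, {"delta_pos": [1, 4, 0], "delta_rot": [0, 0, 0]}, {"delta_pos": [0.4, 3, 0], "delta_rot": [0, 0, 0]}, {"delta_pos": [0, 0, 0], "delta_rot": [0, 0, 0]}]}}

```text
time: 5.6
position: [0.4239, -0.1028, 0.3236]
tcp_rot: [3.141, 0.003, 0.053]
contact_force: [0.5, 0.0, -0.5]
finger_gap: 0.646
gripper_force: 0.0
```

```bash
python3 -c "
from h import *
to((-38,-105,168))"
```

```text
t 5.6 pos [ 0.4239 -0.1028  0.3236] rot [3.141e+00 3.000e-03 5.300e-02] gap 0.646 F [ 0.5  0.  -0.5]
target [ 0.4686 -0.1185  0.168 ] delta cm tool [ 4.43  1.78 15.55] yaw err 0.006
```

{"name": "apply_moves", "arguments": {"motion": [{"delta_pos": [2.2, 0.9, 1], "delta_rot": [0, 0, 0]}, {"delta_pos": [2.2, 0.9, 2], "delta_rot": [0, 0, 0]}, {"delta_pos": [0, 0, 2.5], "delta_rot": [0, 0, 0]}, {"delta_pos": [0, 0, 2.5], "delta_rot": [0, 0, 0]}, {"delta_pos": [0, 0, 1], "delta_rot": [0, 0, 0]}, {"delta_pos": [0, 0, 0], "delta_rot": [0, 0, 0]}]}}

```text
time: 6.2
position: [0.4676, -0.1142, 0.233]
tcp_rot: [-3.14, 0.005, 0.059]
contact_force: [-0.3, -0.9, 0.7]
finger_gap: 0.65
gripper_force: 0.0
```

Run:
```python
from h import *
to((-38,-105,168))
o=np.zeros((600,800,3),np.uint8)
for c,x0,y0,w,hh,s,ox in(("top",260,130,120,150,3.3,0),("scene",250,110,150,180,2.66,400)):
    im=cv2.resize(vision.camera(c)["img"][y0:y0+hh,x0:x0+w,::-1],None,fx=s,fy=s,interpolation=2)
    im=np.clip(im*1.4,0,255).astype(np.uint8); o[:im.shape[0],ox:ox+im.shape[1]]=im
cv2.imwrite("pics/v2.png",o)
```

```text
t 6.2 pos [ 0.4676 -0.1142  0.233 ] rot [-3.14   0.005  0.059] gap 0.65 F [-0.3 -0.9  0.7]
target [ 0.4686 -0.1185  0.168 ] delta cm tool [0.11 0.43 6.5 ] yaw err -0.0
```

View pics/v2.png

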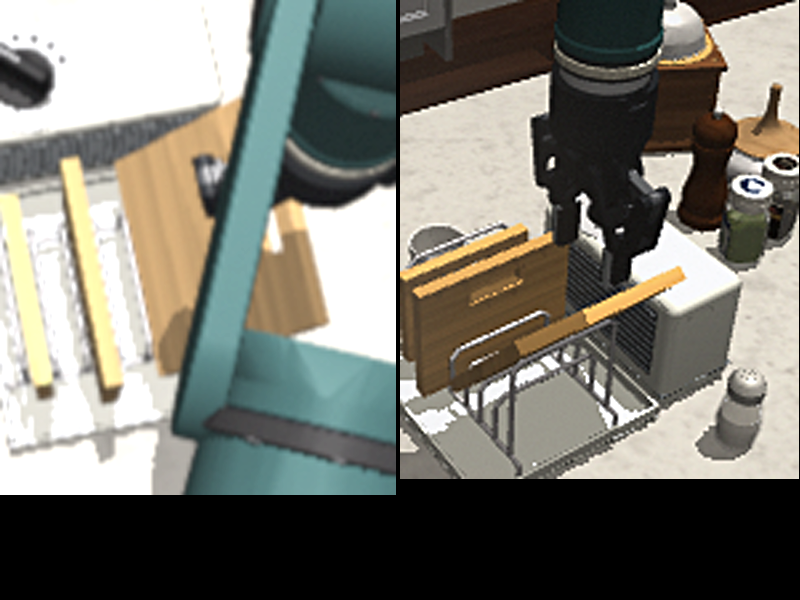

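The gripper straddles the board's top edge, and the right finger is at crop (618,275) beyond the upper edge. I move slightly further right, then down.

{"name": "apply_moves", "arguments": {"motion": [{"delta_pos": [0.1, 0.8, 0], "delta_rot": [0, 0, 0]}, {"delta_pos": [0, 0, 1], "delta_rot": [0, 0, 0]}, {"delta_pos": [0, 0, 1], "delta_rot": [0, 0, 0]}, {"delta_pos": [0, 0, 1], "delta_rot": [0, 0, 0]}, {"delta_pos": [0, 0, 0], "delta_rot": [0, 0, 0]}]}}

```text
time: 6.8
position: [0.4686, -0.1227, 0.2018]
tcp_rot: [-3.14, 0.006, 0.058]
contact_force: [-0.0, 0.2, 0.4]
finger_gap: 0.649
gripper_force: 0.0
```

{"name": "apply_moves", "arguments": {"motion": [{"delta_pos": [0, 0, 1], "delta_rot": [0, 0, 0]}, {"delta_pos": [0, 0, 1], "delta_rot": [0, 0, 0]}, {"delta_pos": [0, 0, 1], "delta_rot": [0, 0, 0]}, {"delta_pos": [0, 0, 0.3], "delta_rot": [0, 0, 0]}, {"delta_pos": [0, 0, 0], "delta_rot": [0, 0, 0]}]}}

```text
time: 7.3
position: [0.4693, -0.123, 0.1705]
tcp_rot: [-3.141, 0.003, 0.058]
contact_force: [-0.2, -0.1, 0.1]
finger_gap: 0.65
gripper_force: 0.0
```

Run:
```python
from h import *
to((-38,-3,205))
o=np.zeros((600,800,3),np.uint8)
for c,x0,y0,w,hh,s,ox in(("top",260,130,120,150,3.3,0),("scene",250,110,150,180,2.66,400)):
    im=cv2.resize(vision.camera(c)["img"][y0:y0+hh,x0:x0+w,::-1],None,fx=s,fy=s,interpolation=2)
    im=np.clip(im*1.4,0,255).astype(np.uint8); o[:im.shape[0],ox:ox+im.shape[1]]=im
cv2.imwrite("pics/v3.png",o)
```

```text
t 7.3 pos [ 0.4693 -0.123   0.1705] rot [-3.141e+00  3.000e-03  5.800e-02] gap 0.65 F [-0.2 -0.1  0.1]
target [ 0.4626 -0.0166  0.205 ] delta cm tool [ -0.07 -10.66  -3.45] yaw err 0.001
```

View pics/v3.png

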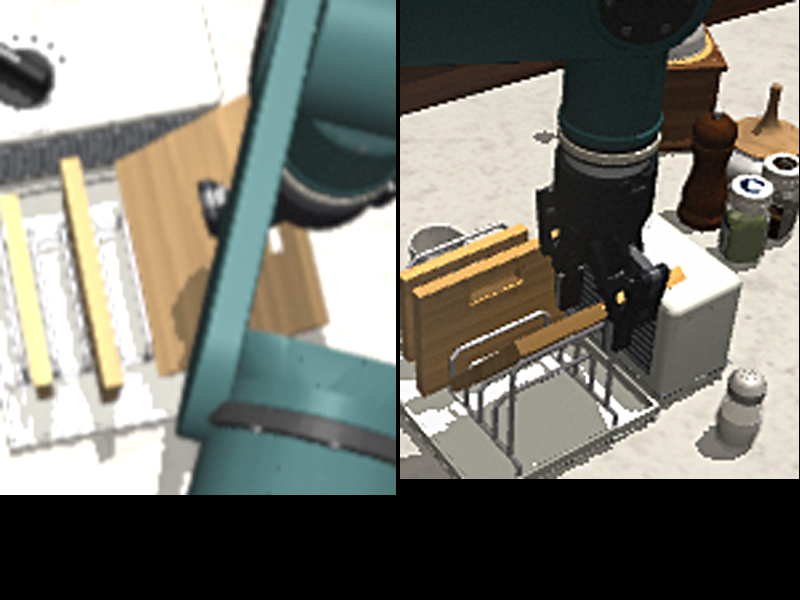

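The right finger is now on the board's underside beyond its upper edge (scene crop 635,310). I push left while rising.

{"name": "apply_moves", "arguments": {"motion": [{"delta_pos": [0, -0.7, 0], "delta_rot": [0, 0, 0]}, {"delta_pos": [0, -0.7, -0.3], "delta_rot": [0, 0, 0]}, {"delta_pos": [0, -0.7, -0.5], "delta_rot": [0, 0, 0]}, {"delta_pos": [0, -0.7, -0.5], "delta_rot": [0, 0, 0]}, {"delta_pos": [0, -0.7, -0.5], "delta_rot": [0, 0, 0]}, {"delta_pos": [0, -0.7, -0.4], "delta_rot": [0, 0, 0]}, {"delta_pos": [0, -0.7, -0.4], "delta_rot": [0, 0, 0]}, {"delta_pos": [0, -0.7, -0.3], "delta_rot": [0, 0, 0]}, {"delta_pos": [0, -0.7, -0.3], "delta_rot": [0, 0, 0]}, {"delta_pos": [0, -0.7, -0.2], "delta_rot": [0, 0, 0]}]}}

```text
time: 8.4
position: [0.4658, -0.0526, 0.2057]
tcp_rot: [3.141, 0.002, 0.058]
contact_force: [0.2, 0.1, 0.6]
finger_gap: 0.651
gripper_force: 0.0
```

{"name": "apply_moves", "arguments": {"motion": [{"delta_pos": [0, -0.6, -0.1], "delta_rot": [0, 0, 0]}, {"delta_pos": [0, -0.6, 0], "delta_rot": [0, 0, 0]}, {"delta_pos": [0, -0.5, 0], "delta_rot": [0, 0, 0]}, {"delta_pos": [0, -0.5, 0], "delta_rot": [0, 0, 0]}, {"delta_pos": [0, -0.4, 0], "delta_rot": [0, 0, 0]}, {"delta_pos": [0, -0.2, 0], "delta_rot": [0, 0, 0]}, {"delta_pos": [0, 0, 0], "delta_rot": [0, 0, 0]}]}}

```text
time: 9.1
position: [0.4641, -0.0251, 0.2063]
tcp_rot: [3.141, 0.002, 0.059]
contact_force: [0.0, 0.7, 0.1]
finger_gap: 0.652
gripper_force: 0.0
```

Run:
```python
from h import *
to((-38,-3,205))
o=np.zeros((600,800,3),np.uint8)
for c,x0,y0,w,hh,s,ox in(("top",260,130,120,150,3.3,0),("scene",250,110,150,180,2.66,400)):
    im=cv2.resize(vision.camera(c)["img"][y0:y0+hh,x0:x0+w,::-1],None,fx=s,fy=s,interpolation=2)
    im=np.clip(im*1.4,0,255).astype(np.uint8); o[:im.shape[0],ox:ox+im.shape[1]]=im
cv2.imwrite("pics/v4.png",o)
```

```text
t 9.1 pos [ 0.4641 -0.0251  0.2063] rot [3.141e+00 2.000e-03 5.900e-02] gap 0.652 F [0.  0.7 0.1]
target [ 0.4626 -0.0166  0.205 ] delta cm tool [-0.1  -0.85  0.13] yaw err 0.0
```

View pics/v4.png

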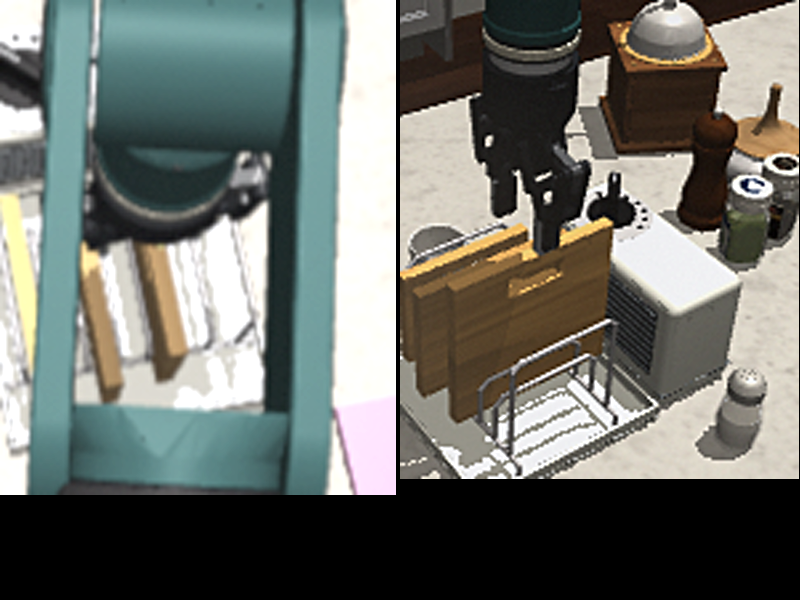

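The board is upright and low in its slot (scene crop, top edge about 530,255). I lift clear and check it.

{"name": "apply_moves", "arguments": {"motion": [{"delta_pos": [0, 0, -2], "delta_rot": [0, 0, 0]}, {"delta_pos": [0, 0, -3], "delta_rot": [0, 0, 0]}, {"delta_pos": [0, 0, -3], "delta_rot": [0, 0, 0]}, {"delta_pos": [-1, 3, 0], "delta_rot": [0, 0, 0]}, {"delta_pos": [-1, 4, 0], "delta_rot": [0, 0, 0]}, {"delta_pos": [-1, 4, 0], "delta_rot": [0, 0, 0]}, {"delta_pos": [0, 4, 0], "delta_rot": [0, 0, 0]}, {"delta_pos": [0, 0, 0], "delta_rot": [0, 0, 0]}], "gripper": -0.3}}

```text
time: 10.0
position: [0.4425, -0.181, 0.2859]
tcp_rot: [3.14, 0.003, 0.052]
contact_force: [0.1, 0.8, -0.2]
finger_gap: 0.647
gripper_force: 0.0
```

Run:
```python
from h import *
p=np.load("pose.npy")
D={c:vision.camera(c) for c in("scene","top")}
for n in("slipped_board","board_top","dial_grip"):
    for c in D: print(n,c,[(np.round(q["location"],1).tolist(),round(q["score"],2)) for q in place_of(n,c)[:3]])
for X in((-40,-24,30),(-40,-24,190),(-40,-30,190),(115,45,160),(115,45,136)): print(X,[proj(D[c],W(p,X)).round(1) for c in D])
print(tri([D["scene"],D["top"]],[(332,186),(268,149)]).round(4),W(p,(115,45,160)).round(4))
to((115,45,250))
o=np.zeros((600,800,3),np.uint8)
for c,x0,y0,w,hh,s,ox in(("top",235,125,120,150,3.3,0),("scene",240,150,150,140,2.66,400)):
    im=cv2.resize(D[c]["img"][y0:y0+hh,x0:x0+w,::-1],None,fx=s,fy=s,interpolation=2)
    im=np.clip(im*1.4,0,255).astype(np.uint8); o[:im.shape[0],ox:ox+im.shape[1]]=im
cv2.imwrite("pics/v5.png",o)
```

```text
slipped_board scene [([297.5, 253.0], 0.97), ([194.5, 211.9], 0.76), ([252.3, 336.1], 0.73)]
slipped_board top [([302.7, 216.1], 0.8), ([185.2, 292.7], 0.64)]
board_top scene [([304.9, 204.4], 0.92), ([153.8, 238.8], 0.91), ([296.2, 393.5], 0.72)]
board_top top [([309.3, 196.1], 0.81), ([218.2, 347.2], 0.75), ([340.5, 159.4], 0.73)]
dial_grip scene [([331.1, 184.5], 0.58)]
dial_grip top [([266.6, 148.8], 0.73)]
(-40, -24, 30) [array([296.2, 255.9]), array([304.6, 216.1])]
(-40, -24, 190) [array([298.2, 206.8]), array([308.7, 202.5])]
(-40, -30, 190) [array([299.7, 208.2]), array([311.4, 202. ])]
(115, 45, 160) [array([331.4, 181.3]), array([267. , 148.2])]
(115, 45, 136) [array([330.7, 188.7]), array([267.3, 151.7])]
[0.6149 0.0382 0.1457] [0.6125 0.0403 0.16  ]
t 10.4 pos [ 0.4432 -0.1757  0.2868] rot [3.141e+00 1.000e-03 6.000e-02] gap 0.65 F [ 0.2 -0.  -0.7]
target [0.6125 0.0403 0.25  ] delta cm tool [ 18.2  -20.55   3.64] yaw err -0.001
```

View pics/v5.png

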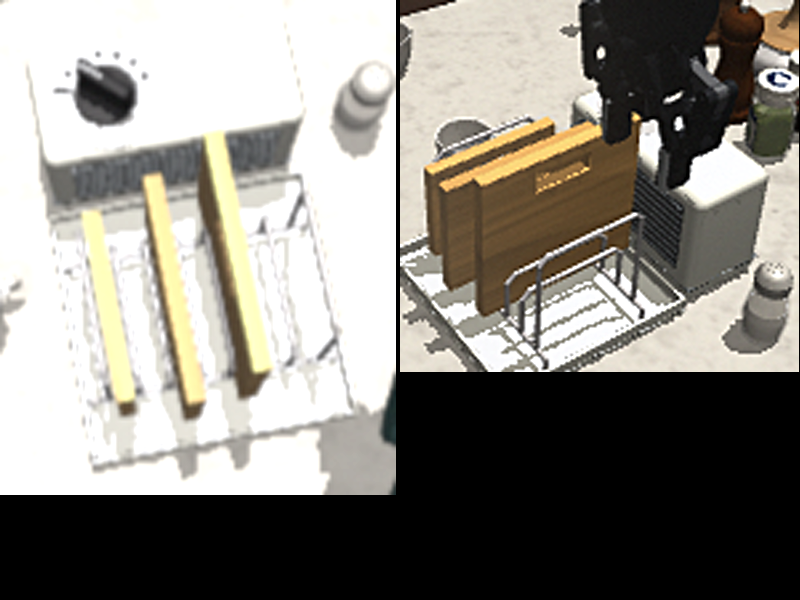

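The board stands fully down in its slot, 48 mm right of board_mid, with nothing else disturbed. Now I go over the dial.

{"name": "apply_moves", "arguments": {"motion": [{"delta_pos": [2.6, -2.95, 0], "delta_rot": [0, 0, 0]}, {"delta_pos": [2.6, -2.95, 0], "delta_rot": [0, 0, 0]}, {"delta_pos": [2.6, -2.95, 0], "delta_rot": [0, 0, 0]}, {"delta_pos": [2.6, -2.95, 0], "delta_rot": [0, 0, 0]}, {"delta_pos": [2.6, -2.95, 0], "delta_rot": [0, 0, 0]}, {"delta_pos": [2.6, -2.95, 0], "delta_rot": [0, 0, 0]}, {"delta_pos": [2.6, -2.85, 0], "delta_rot": [0, 0, 0]}]}}

```text
time: 11.1
position: [0.6134, 0.0415, 0.2863]
tcp_rot: [3.141, 0.001, 0.06]
contact_force: [0.6, -0.2, 0.3]
finger_gap: 0.652
gripper_force: 0.0
```

{"name": "apply_moves", "arguments": {"motion": [{"delta_pos": [0, 0, 0], "delta_rot": [0, 0, -0.14]}, {"delta_pos": [0, 0, 0], "delta_rot": [0, 0, -0.14]}, {"delta_pos": [0, 0, 0], "delta_rot": [0, 0, -0.14]}, {"delta_pos": [0, 0, 0], "delta_rot": [0, 0, -0.14]}, {"delta_pos": [0, 0, 0], "delta_rot": [0, 0, -0.14]}, {"delta_pos": [0, 0, 0], "delta_rot": [0, 0, -0.138]}, {"delta_pos": [0, 0, 0], "delta_rot": [0, 0, 0]}]}}

```text
time: 11.8
position: [0.6126, 0.0399, 0.2862]
tcp_rot: [-3.141, 0.002, 0.897]
contact_force: [-0.5, 0.3, 0.6]
finger_gap: 0.651
gripper_force: 0.0
```

Run:
```python
from h import *
p=np.load("pose.npy"); d=vision.camera("top")
for v in(0,.419):
    a=1.257-v
    print(v,[((proj(d,W(p,(115+k*22*np.cos(a),45+k*22*np.sin(a),167)))-[235,125])*3.3).round() for k in(1,-1)])
to((115,45,143))
```

```text
0 [array([75., 69.]), array([135.,  77.])]
0.419 [array([79., 58.]), array([131.,  88.])]
t 11.85 pos [0.6126 0.0398 0.2862] rot [-3.141e+00  2.000e-03  8.950e-01] gap 0.653 F [ 0.9 -0.6 -0.3]
target [0.6125 0.0403 0.143 ] delta cm tool [ 0.05 -0.03 14.32] yaw err -0.836
```

The projection agrees with the first dot: predicted tip (79,58), seen at about (80,62). I descend and grip the bar.

{"name": "apply_moves", "arguments": {"motion": [{"delta_pos": [0, 0, 3], "delta_rot": [0, 0, 0]}, {"delta_pos": [0, 0, 3], "delta_rot": [0, 0, 0]}, {"delta_pos": [0, 0, 3], "delta_rot": [0, 0, 0]}, {"delta_pos": [0, 0, 2], "delta_rot": [0, 0, 0]}, {"delta_pos": [0, 0, 1.5], "delta_rot": [0, 0, 0]}, {"delta_pos": [0, 0, 1], "delta_rot": [0, 0, 0]}, {"delta_pos": [0, 0, 0.6], "delta_rot": [0, 0, 0]}, {"delta_pos": [0, 0, 0], "delta_rot": [0, 0, 0]}]}}

```text
time: 12.65
position: [0.6125, 0.039, 0.1449]
tcp_rot: [-3.14, 0.002, 0.896]
contact_force: [-0.7, -1.0, 0.1]
finger_gap: 0.649
gripper_force: 0.0
```

{"name": "apply_moves", "arguments": {"motion": [{"delta_pos": [0, 0, 0], "delta_rot": [0, 0, 0]}, {"delta_pos": [0, 0, 0], "delta_rot": [0, 0, 0]}, {"delta_pos": [0, 0, 0], "delta_rot": [0, 0, 0]}, {"delta_pos": [0, 0, 0], "delta_rot": [0, 0, 0]}, {"delta_pos": [0, 0, 0], "delta_rot": [0, 0, 0]}, {"delta_pos": [0, 0, 0], "delta_rot": [0, 0, 0]}, {"delta_pos": [0, 0, 0], "delta_rot": [0, 0, 0]}, {"delta_pos": [0, 0, 0], "delta_rot": [0, 0, 0]}], "gripper": 1}}

```text
time: 13.45
position: [0.6098, 0.0417, 0.1468]
tcp_rot: [-3.133, 0.001, 0.898]
contact_force: [-9.7, 5.9, 6.7]
finger_gap: 0.128
gripper_force: 60.2
```

{"name": "apply_moves", "arguments": {"motion": [{"delta_pos": [0, -0.4, -0.2], "delta_rot": [0, 0, 0]}, {"delta_pos": [0, 0, 0], "delta_rot": [0, 0, 0]}, {"delta_pos": [0, 0, 0], "delta_rot": [0, 0, 0.1]}, {"delta_pos": [0, 0, 0], "delta_rot": [0, 0, 0.1]}, {"delta_pos": [0, 0, 0], "delta_rot": [0, 0, 0.1]}, {"delta_pos": [0, 0, 0], "delta_rot": [0, 0, 0.1]}, {"delta_pos": [0, 0, 0], "delta_rot": [0, 0, 0.02]}, {"delta_pos": [0, 0, 0], "delta_rot": [0, 0, 0]}]}}

```text
time: 14.25
position: [0.6092, 0.0423, 0.1469]
tcp_rot: [-3.139, 0.002, 0.478]
contact_force: [-0.3, 3.9, -3.0]
finger_gap: 0.124
gripper_force: 59.7
```

{"name": "apply_moves", "arguments": {"motion": [{"delta_pos": [0, 0, 0], "delta_rot": [0, 0, 0.1]}, {"delta_pos": [0, 0, 0], "delta_rot": [0, 0, 0.1]}, {"delta_pos": [0, 0, 0], "delta_rot": [0, 0, 0.1]}, {"delta_pos": [0, 0, 0], "delta_rot": [0, 0, 0.1]}, {"delta_pos": [0, 0, 0], "delta_rot": [0, 0, 0.02]}, {"delta_pos": [0, 0, 0], "delta_rot": [0, 0, 0]}, {"delta_pos": [0, 0, 0], "delta_rot": [0, 0, 0]}]}}

```text
time: 14.95
position: [0.609, 0.0429, 0.1469]
tcp_rot: [-3.139, 0.003, 0.059]
contact_force: [-0.3, 6.0, -2.2]
finger_gap: 0.129
gripper_force: 59.8
```

{"name": "apply_moves", "arguments": {"motion": [{"delta_pos": [0, 0, 0], "delta_rot": [0, 0, 0]}, {"delta_pos": [0, 0, 0], "delta_rot": [0, 0, 0]}, {"delta_pos": [0, 0, 0], "delta_rot": [0, 0, 0]}, {"delta_pos": [0, 0, 0], "delta_rot": [0, 0, 0]}, {"delta_pos": [0, 0, 0], "delta_rot": [0, 0, 0]}], "gripper": -0.3}}

```text
time: 15.45
position: [0.6096, 0.0411, 0.1475]
tcp_rot: [3.141, 0.001, 0.056]
contact_force: [-0.4, 0.1, -0.3]
finger_gap: 0.648
gripper_force: 0.0
```

{"name": "apply_moves", "arguments": {"motion": [{"delta_pos": [0, 0, -2], "delta_rot": [0, 0, 0]}, {"delta_pos": [0, 0, -4], "delta_rot": [0, 0, 0]}, {"delta_pos": [0, 0, -4], "delta_rot": [0, 0, 0]}, {"delta_pos": [0, 0, -4], "delta_rot": [0, 0, 0]}, {"delta_pos": [0, -4, 0], "delta_rot": [0, 0, 0]}, {"delta_pos": [0, -4, 0], "delta_rot": [0, 0, 0]}, {"delta_pos": [0, -4, 0], "delta_rot": [0, 0, 0]}, {"delta_pos": [0, -4, 0], "delta_rot": [0, 0, 0]}, {"delta_pos": [0, -4, 0], "delta_rot": [0, 0, 0]}, {"delta_pos": [0, 0, 0], "delta_rot": [0, 0, 0]}]}}

```text
time: 16.45
position: [0.5973, 0.2461, 0.2864]
tcp_rot: [-3.14, 0.003, 0.063]
contact_force: [0.2, -0.8, 0.0]
finger_gap: 0.65
gripper_force: 0.0
```

Run:
```python
from h import *
p=np.load("pose.npy"); to((115,45,143))
d=vision.camera("top"); im=d["img"][125:275,235:365,::-1]
o=np.zeros((600,800,3),np.uint8)
a=cv2.resize(im,None,fx=3,fy=3,interpolation=2); o[:450,:390]=a
b=cv2.resize(d["img"][133:168,248:288,::-1],None,fx=10,fy=10,interpolation=2); o[:350,395:795]=b
cv2.imwrite("pics/v6.png",np.clip(o*1.5,0,255).astype(np.uint8))
for v in(.838,1.257,1.676):
    t=1.257-v
    print(v,[((proj(d,W(p,(115+k*22*np.cos(t),45+k*22*np.sin(t),167)))-[248,133])*10).round()+[395,0] for k in(1,-1)])
```

```text
t 16.45 pos [0.5973 0.2461 0.2864] rot [-3.14e+00  3.00e-03  6.30e-02] gap 0.65 F [ 0.2 -0.8  0. ]
target [0.6125 0.0403 0.143 ] delta cm tool [ 0.25 20.66 14.31] yaw err -0.004
0.838 [array([532.,  69.]), array([635., 214.])]
1.257 [array([568.,  56.]), array([599., 228.])]
1.676 [array([606.,  57.]), array([561., 226.])]
```

View pics/v6.png

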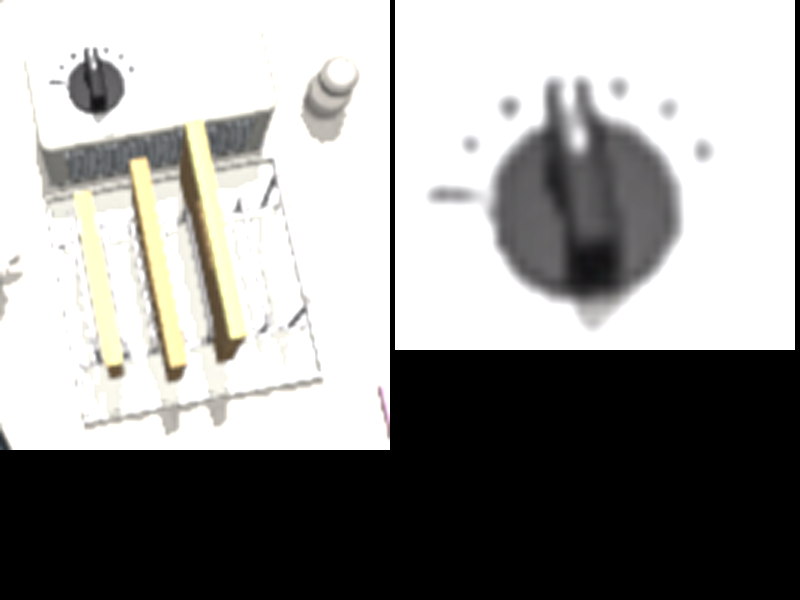

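The pointer is on the third dot: two dots show between the off bar at (450,193) and the pointer tip at (568,90), and three show beyond it. The board is standing in its slot and the arm is clear.

```bash
python3 -c "
from cell import robot
print(robot.sign_off())"
```

```text
the job is handed in; nothing more can be done
None
```

The slipped board stands fully down in its slot, the dial points at the third dot, the cameras show the other boards and the salt shaker undisturbed (I took no closing check of the cup), and I've handed the job in at about 16.5 s; no verdict came back.

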